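Lay a fly bottle on its side against the stop

ROBOT

A 7-joint arm with a two-finger parallel gripper is mounted at the origin on the work surface. World frame = base frame: x ahead of the robot, y to its left, z up, the work surface at z = 0. Lengths are in m, angles in rad, forces in N, time in s.
With the tool pointing down it reaches from about 0.4 to 0.9 m from the base axis. Payload 5.5 kg.
Tool frame: the origin (TCP) lies on the centre line of the jaws, within the pads' length; the fingertips stand 14 mm ahead of it and the grasp point (between the pads) lies 5 mm behind it; z points along the fingers, y is the direction in which the jaws open and shut (so a half turn about z gives the same grasp; the last joint's range is limited). The gripper opens to 92 mm and grips with 3 to 60 N. Pads are 19 mm wide; open, the fingers measure 130 mm over their backs; the gripper's body (75 mm by 190 mm) begins 47 mm behind the grasp point.
Start: joints at [-0.878, 0.501, -0.427, 1.55, 0.221, 1.138, -0.21], TCP at [0.271, 0.591, 0.241] pointing down, gripper open.
Joint ranges: [-2.88, 2.88], [-0.31, 2.03], [-1.54, 1.56], [0.2, 2.42], [-1.41, 4.55], [0.19, 2.02], [-2.57, 2.57]. Speed limits (rad/s): [2.57, 2.57, 3.14, 3.14, 3.14, 3.14, 3.14].

INTERFACE

Orientations are given as a unit quaternion [w, x, y, z].
In Python, from station import manip gives the robot as it stands. The module is installed in compiled form; this text tells all that it offers.
- The arm moves only by the shell command python3 -m handwheel 'ROWS'. ROWS is a JSON object of lists of equal length, an entry for each row: "linear": the shift along the tool's x, y, z in cm, a list of three; "angular": the turn, a rotation vector about the tool's x, y, z in rad, a list of three; "hand": the finger opening in cm, from 0 to 9.18. A call has 1 to 10 rows; each row is the pose to reach, as a shift and turn from the pose commanded when the call began, along the tool's axes at that moment; what a row does not reach only later rows make up. A row lasts 1/10 s, in which the tool goes at most 50 mm and 8.59 degrees, less where a joint would pass 70% of its speed; a pose out of reach is approached as far as the arm can. A call with a gripper value outside its range is refused whole. The fingers move at their own pace and stop on an object; the grip force is fixed at half the most. Time passes only in rows, so rows that repeat a pose let the fingers close. It gives the time, the measured TCP pose, the force and the opening at its end, in the units of the state.
- manip.observe(): the state, without advancing time (a new reading comes with each control period).
- manip.read_camera(name): name is "scene" or "top" or "wrist"; returns a dict with "frame" (480x640x3 uint8, red, green, blue), "depth" (480x640 float32, m along the optical axis (not along the pixel's ray), 0 where there is no reading), "camera_matrix" (3x3 intrinsics, pixels), "extrinsics" (4x4, takes a point from world to camera coordinates). Camera axes: x right, y down, z forward; pixel columns grow to the right and rows downward; lengths in m; the calibration is good to about 2 mm. A picture is of the moment at which its call begins.
- manip.sign_off(): hands the job in, once; it reports no verdict.
The state is a dict: "t": time; "joints": joint angles; "dq": joint speeds; "joint_efforts": joint torques, N m; "tool_pos": TCP position; "ee_rot": TCP orientation; "contact_force": force on the tool from outside, world axes, zero at the start; "wrist_torque": the same for the moment, N m; "gripper_width": finger opening in m.
Only numpy, scipy, OpenCV 4.12 (cv2) and the standard library are available. Lean on these libraries where they do the work, as an engineer would, in place of code of your own. Each camera call takes 0.05 s, during which the arm holds its last target. There are 200 camera calls.

TASK

The flies in the tall square bottle are still asleep, so lay it on its side on the white board: tip it over, plug away from the orange stop, letting it down gently on the fingers all the way so that it never drops, then push it lengthwise until its foot rests against the stop. Only push and support it: do not lift or carry it and never squeeze or press it hard. Leave it lying straight along the board and everything else where it is.

Things in the scene. Friction and masses are not known exactly. Their poses are not given: they have to be found in the camera images.
- bottle: Tall square bottle, loose, about 120 g, rigid: clear body 38 x 38 x 108 mm, brown at the bottom, yellow band; round neck 28 mm across to 118 mm; white plug 24 mm across to the top at 145 mm. Stands on the board, square to the stop within 5 degrees, 10 to 35 mm from it. Origin: centre of its foot; z from foot to plug, x square to a side face, pointing away from the stop at the start.
- bottle_center (a point): Middle of the bottle, on its axis 72.5 mm above the foot. The centre of mass lies on the axis about 60 mm above the foot: tipped about a bottom edge, the bottle goes over by itself beyond about 18 degrees.
- plug_end (a point): Centre of the plug's outer end, on the bottle's axis 145 mm from the foot. With the bottle lying on a side face, this point is 19 mm and the plug's underside 7 mm above the board.
- board: White board fixed to the bench, 260 x 120 mm and 8 mm thick, with the orange stop across one end. Origin: centre of its underside (at bench height); x runs along its length away from the stop, z up.
- stop (a point): Middle of the foot of the orange stop's inner face, on the board's top surface. Its axes are the board's: x points away from the stop along the board. The stop is 100 mm wide, 15 mm thick and rises 25 mm above the board; its inner face is 105 mm from the board's centre.
- vial_a: Bystander, loose: round vial standing upright, 28 mm across and 112 mm tall, white plug on top. Origin: centre of its underside. Leave alone.
- vial_b: Bystander, loose: round vial standing upright, 28 mm across and 112 mm tall, white plug on top. Origin: centre of its underside. Leave alone.
- vial_c: Bystander, loose: round vial standing upright, 28 mm across and 112 mm tall, white plug on top. Origin: centre of its underside. Leave alone.
- tape: Bystander, loose: orange ring of tape lying flat, 76 mm across, 19 mm high. Origin: centre of its underside. Leave alone.
- brush: Bystander, loose: brush about 170 mm long lying flat. Leave alone.
- jar: Bystander, loose: jar, 60 mm across and 75 mm tall, upright. Origin: centre of its underside. Leave alone.
There are look-alikes about, which are no part of the job. Leave any turquoise look-alike of the bottle alone.

How it is judged:
At the end, for the whole second after the job is handed in: The bottle lies at rest on one of its side faces on the board (its axis level within 5 degrees), plug away from the stop, along the board within 12 degrees, the centre of its foot within 8 mm of the stop's inner face and within 40 mm of the stop's middle (angle between bottle's own z axis and vertical between 1.48 and 1.66 rad and x of bottle in the frame of stop between -0.005 and 0.008 m and y of bottle in the frame of stop between -0.04 and 0.04 m and z of bottle in the frame of stop between 0.012 and 0.026 m and x of plug_end in the frame of stop above 0.12 m and angle between the z axis of bottle and the x axis of board, either way round below 0.22 rad and linear speed of bottle below 0.02 m/s); the robot touches nothing.
It fails at once if the bottle falls or is knocked over: it turns faster than 5 rad/s (a free fall lands at about 12, a drop of the plug end by 15 mm stays under) (angular speed of bottle above 5 rad/s).
It fails at once if the bottle is lifted or carried: its middle rises above 92 mm over the bench (83 mm is the most that tipping needs), or above 52 mm while it lies within 10 degrees of level (lying, it is at 27 mm) (height (world z) of bottle_center above 0.092 m or (angle between bottle's own z axis and vertical above 1.4 rad and height (world z) of bottle_center above 0.052 m)).
It fails at once if the bottle is squeezed or pressed hard (over 30 N from the fingers) (contact force between the fingers and bottle above 30 N).
It fails at once if a bystander is moved more than 20 mm (distance of any of vial_a, vial_b, vial_c, tape, brush, jar from where it was at the start of the episode above 0.02 m).
It also fails if it takes over 54 s, if anything falls off the work surface, if the arm or the gripper's body presses on something with over 40 N, if the wrist force passes 120 N, or if a joint passes its speed limit or range.

## Working session

There is one attempt and no reset: what is moved stays moved. The work goes in short steps, Python scripts to look and compute and a shell command to move; the robot and the scene stay as the last step left them, time stands still between calls to the robot, and variables do not carry over. Pictures are saved under pics/ and viewed, about 8 in all and at most 12, crops included, and the job is handed in when it is done.

```bash
mkdir -p pics; cat > h.py <<'E'
import numpy as np, cv2
from station import manip
def grab(n):
    c=manip.read_camera(n); return c
def save(c,name): cv2.imwrite('pics/'+name,c['frame'][:,:,::-1])
def cloud(c):
    d=c['depth']; K=c['camera_matrix']; E=np.array(c['extrinsics'])
    v,u=np.mgrid[0:480,0:640]
    P=np.stack([(u-K[0,2])*d/K[0,0],(v-K[1,2])*d/K[1,1],d],-1)
    W=(P-E[:3,3])@E[:3,:3]
    W[d==0]=np.nan
    return W
E
python3 - <<'E'
from h import *
s=manip.observe(); print(s)
a=grab('top');b=grab('scene')
save(a,'top0.png');save(b,'scene0.png')
np.savez('c0.npz',top=cloud(a),topf=a['frame'],scene=cloud(b),scenef=b['frame'])
E
```

```text
{'t': 0.0, 'joints': array([-0.87781538,  0.50187252, -0.42678845,  1.55142285,  0.22078673,
        1.13829834, -0.21034338]), 'dq': array([ 0.00084121, -0.00265974,  0.0007594 ,  0.0016656 ,  0.00169277,
        0.00064835,  0.00107864]), 'joint_efforts': array([-8.94659188e-04, -5.66573524e+01, -5.81671804e+00, -2.79115731e+01,
       -6.87805284e-02,  3.03961197e-02,  1.71626384e-04]), 'tool_pos': array([0.27059852, 0.59026619, 0.23967391]), 'ee_rot': array([-2.49656637e-04,  2.13241252e-01,  9.76999089e-01, -9.41311588e-04]), 'contact_force': array([-0.88610475, -0.83556848,  0.35268142]), 'wrist_torque': array([0.00916202, 0.06475161, 0.00051252]), 'gripper_width': 0.09169709362421138}
```

View pics/top0.png

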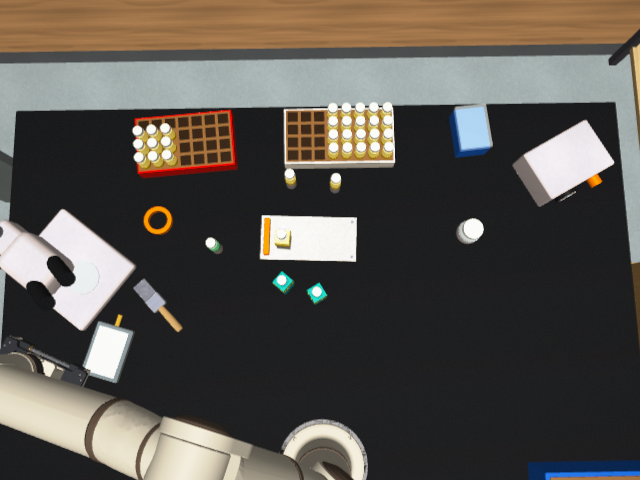

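View pics/scene0.png

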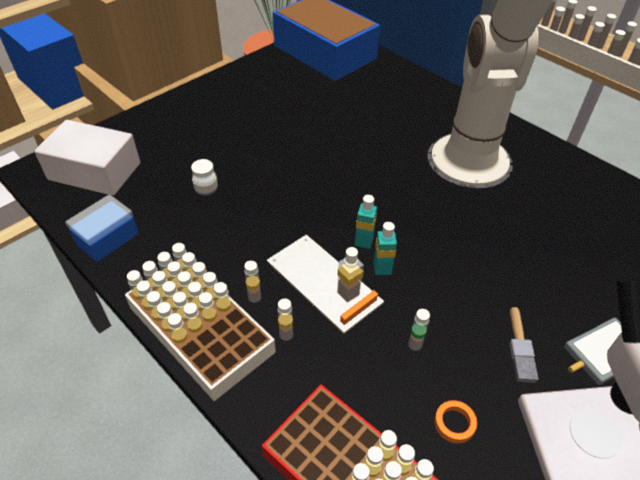

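The top view shows the board from (261,215) to (356,262), with the stop at its left end (266,237) and the bottle at (283,238). The turquoise bottles are at (283,282) and (317,293), and the vials at (290,178), (335,182) and (213,245). So the stop is towards world +y and the bottle has to tip towards -y. Next I'll measure them.

```bash
python3 - <<'E'
from h import *
c=np.load('c0.npz')
for n in('top','scene'):
    W=c[n];f=c[n+'f'];hsv=cv2.cvtColor(f,cv2.COLOR_RGB2HSV)
    reg=(abs(W[...,0]-.66)<.2)&(abs(W[...,1]-.1)<.25)
    b=reg&(abs(W[...,2]-.008)<.005)&(hsv[...,1]<60)&(hsv[...,2]>150)
    k,l,st,_=cv2.connectedComponentsWithStats(b.astype(np.uint8)); m=l==1+np.argmax(st[1:,4])
    P=W[m]; r=cv2.minAreaRect((P[:,:2]*1000).astype(np.float32)); print(n,'board',r,np.median(P[:,2]))
    o=reg&(hsv[...,0]<18)&(hsv[...,1]>180)&(hsv[...,2]>150)&(abs(W[...,2]-.033)<.006)
    P=W[o];print('stop',len(P),cv2.minAreaRect((P[:,:2]*1000).astype(np.float32)),np.median(P[:,2]))
    h=(W[...,2]>.06)&(W[...,2]<.17)&reg
    k,l,st,_=cv2.connectedComponentsWithStats(h.astype(np.uint8))
    for i in range(1,k):
        P=W[l==i]
        if len(P)<15: continue
        print(len(P),'mean',P.mean(0).round(3),'lo',P.min(0).round(3),'hi',P.max(0).round(3),'col',f[l==i].mean(0).astype(int))
        t=P[P[:,2]>P[:,2].max()-.006]; print('   top',len(t),t.mean(0).round(4),np.ptp(t,0).round(3))
        t=P[(abs(P[:,2]-.113)<.006)]
        if len(t)>4: print('   shoulder',cv2.minAreaRect((t[:,:2]*1000).astype(np.float32)))
E
```

```text
top board ((596.332275390625, 27.65496826171875), (259.83135986328125, 122.43096923828125), 87.69612884521484) 0.008139156668429771
stop 22 ((590.95263671875, 140.2547149658203), (14.472696304321289, 82.66156768798828), 87.48815155029297) 0.0342901364495973
267 mean [ 0.827 -0.042  0.103] lo [ 0.801 -0.056  0.061] hi [ 0.86  -0.029  0.124] col [220 209 168]
   top 35 [ 0.8297 -0.0434  0.1204] [0.054 0.021 0.006]
   shoulder ((830.7489013671875, -43.11697769165039), (23.32834243774414, 55.94856643676758), 88.90695190429688)
269 mean [ 0.827 -0.077  0.102] lo [ 0.801 -0.092  0.06 ] hi [ 0.86  -0.064  0.123] col [220 209 166]
   top 45 [ 0.8329 -0.0767  0.1196] [0.055 0.021 0.006]
   shoulder ((831.2178955078125, -77.26179504394531), (23.839311599731445, 57.39201354980469), 88.85389709472656)
269 mean [ 0.828 -0.113  0.103] lo [ 0.801 -0.128  0.061] hi [ 0.86  -0.1    0.124] col [220 210 168]
   top 31 [ 0.8341 -0.1136  0.1207] [0.058 0.022 0.006]
   shoulder ((831.6004028320312, -113.6785659790039), (24.06792449951172, 56.05577087402344), 88.5034408569336)
155 mean [ 0.828 -0.143  0.1 
[... 2944 characters left out ...]
170 138]
   top 86 [ 0.7368 -0.0433  0.1119] [0.024 0.023 0.006]
   shoulder ((736.2791748046875, -43.63372039794922), (24.85247039794922, 23.995697021484375), 3.8144757747650146)
320 mean [0.754 0.081 0.094] lo [0.738 0.062 0.06 ] hi [0.765 0.091 0.115] col [192 179 144]
   top 108 [0.7505 0.0764 0.112 ] [0.024 0.024 0.006]
   shoulder ((749.4912719726562, 75.79098510742188), (24.757728576660156, 24.000722885131836), 33.01876449584961)
331 mean [0.578 0.281 0.094] lo [0.56  0.265 0.06 ] hi [0.588 0.292 0.116] col [149 168 146]
   top 100 [0.5732 0.2784 0.1123] [0.025 0.025 0.006]
   shoulder ((573.068115234375, 277.5155334472656), (25.672378540039062, 23.019346237182617), 50.82775115966797)
```

```bash
cat > plan.py <<'E'
import sys
from h import *
from scipy.spatial.transform import Rotation as R
# desired tool attitude: y along stop direction, tilt th about tool x (tip toward +y)
def att(th,yaw=np.deg2rad(87.7)):
    y=np.array([np.cos(yaw),np.sin(yaw),0]);z=np.array([0,0,-1.]);x=np.cross(y,z)
    return R.from_matrix(np.stack([x,y,z],1))*R.from_rotvec([-th,0,0])
def rel(p,th,s=None):
    s=s or manip.observe(); q=s['ee_rot']; r0=R.from_quat([q[1],q[2],q[3],q[0]])
    return (r0.inv().apply(np.array(p)-s['tool_pos'])*100).round(2).tolist(),(r0.inv()*att(th)).as_rotvec().round(3).tolist()
def show():
    s=manip.observe();q=s['ee_rot'];z=R.from_quat([q[1],q[2],q[3],q[0]]).as_matrix()
    print('t',round(s['t'],2),'p',s['tool_pos'].round(4),'z',z[:,2].round(3),'y',z[:,1].round(3),'F',s['contact_force'].round(2),'w',round(s['gripper_width'],4))
if __name__=='__main__': print(rel([.585,.095,.28],0))
E
python3 plan.py
python3 -m handwheel '{"linear":[[-49,-32,-4],[-49,-32,-4],[-49,-32,-4],[-49,-32,-4],[-49,-32,-4],[-49,-32,-4],[-49,-32,-4],[-49,-32,-4],[-49,-32,-4],[-49,-32,-4]],"angular":[[0,0,-0.39],[0,0,-0.39],[0,0,-0.39],[0,0,-0.39],[0,0,-0.39],[0,0,-0.39],[0,0,-0.39],[0,0,-0.39],[0,0,-0.39],[0,0,-0.39]],"hand":[9,9,9,9,9,9,9,9,9,9]}'
python3 -c "from plan import *;show();print(rel([.585,.095,.28],0),rel([.585,-.05,.25],.8))"
```

```text
([-49.21, -31.94, -3.97], [-0.002, -0.0, -0.39])
t: 1.1
tool_pos: [0.5373, 0.167, 0.2748]
ee_rot: [-0.0, 0.02, 1.0, -0.0]
contact_force: [1.5, -0.5, 0.2]
gripper_width: 0.0899
t 1.1 p [0.5373 0.167  0.2748] z [-0. -0. -1.] y [ 0.04   0.999 -0.   ] F [ 1.52 -0.48  0.19] w 0.0899
([-5.05, -7.0, -0.52], [-0.0, -0.0, 0.0]) ([-5.63, -21.49, 2.48], [-0.8, -0.0, 0.0])
```

```bash

python3 -m handwheel '{"linear":[[-5.6,-21.5,2.5],[-5.6,-21.5,2.5],[-5.6,-21.5,2.5],[-5.6,-21.5,2.5],[-5.6,-21.5,2.5],[-5.6,-21.5,2.5],[-5.6,-21.5,2.5]],"angular":[[-0.8,0,0],[-0.8,0,0],[-0.8,0,0],[-0.8,0,0],[-0.8,0,0],[-0.8,0,0],[-0.8,0,0]],"hand":[9,9,9,9,9,9,9]}'
python3 -c "from plan import *;show();print(manip.observe()['joints'].round(2));print(rel([.585,.095,.22],0))"
```

```text
t: 1.8
tool_pos: [0.5825, -0.0548, 0.2449]
ee_rot: [0.006, 0.025, 0.92, 0.391]
contact_force: [-0.6, 0.2, -0.4]
gripper_width: 0.0901
t 1.8 p [ 0.5825 -0.0548  0.2449] z [ 0.031  0.718 -0.695] y [0.041 0.694 0.719] F [-0.61  0.17 -0.35] w 0.0901
[ 0.7   0.6  -0.35  1.64 -0.58  1.29  2.16]
([0.5, 8.61, 12.5], [0.802, -0.003, -0.013])
```

```bash

python3 -m handwheel '{"linear":[[0.5,8.6,12.5],[0.5,8.6,12.5],[0.5,8.6,12.5],[0.5,8.6,12.5],[0.5,8.6,12.5],[0.5,8.6,12.5],[0.5,8.6,12.5]],"angular":[[0.8,0,-0.013],[0.8,0,-0.013],[0.8,0,-0.013],[0.8,0,-0.013],[0.8,0,-0.013],[0.8,0,-0.013],[0.8,0,-0.013]],"hand":[6,6,6,6,6,6,6]}'
python3 - <<'E'
from plan import *
show(); c=grab('wrist'); save(c,'w1.png'); W=cloud(c)
m=(W[...,2]>.12)&(abs(W[...,0]-.585)<.04)&(abs(W[...,1]-.095)<.025)&(W[...,2]<.17);P=W[m]
if len(P):
  t=P[abs(P[:,2]-.153)<.005]; print(len(P),P.min(0),P.max(0),len(t),t.mean(0),np.ptp(t,0))
print(rel([.585,.095,.142],0))
E
```

```text
t: 2.5
tool_pos: [0.584, 0.1097, 0.2263]
ee_rot: [0.004, 0.008, 1.0, 0.001]
contact_force: [-0.3, -0.0, 0.0]
gripper_width: 0.06
t 2.5 p [0.584  0.1097 0.2263] z [ 0.008  0.001 -1.   ] y [0.015 1.    0.001] F [-0.33 -0.05  0.02] w 0.06
1803 [0.56792889 0.07979249 0.12002866] [0.59332213 0.10740644 0.15435138] 1163 [0.58123059 0.09381217 0.15231699] [0.02313911 0.0230996  0.00634853]
([-0.04, -1.18, 8.36], [0.002, 0.007, 0.02])
```

View pics/w1.png

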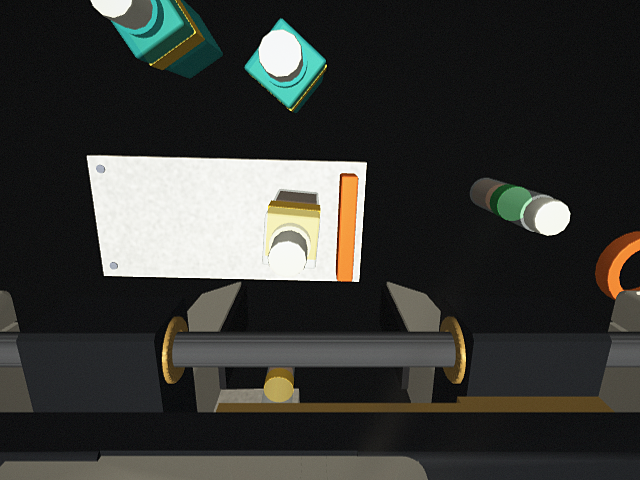

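```bash
python3 -c "from plan import *;print(rel([.583,.0945,.147],0))"
python3 -m handwheel '{"linear":[[0,-1.5,0],[0,-1.5,1],[0,-1.5,4],[0,-1.5,7.9],[0,-1.5,7.9],[0,-1.5,7.9],[0,-1.5,7.9]],"angular":[[0,0.007,0.02],[0,0.007,0.02],[0,0.007,0.02],[0,0.007,0.02],[0,0.007,0.02],[0,0.007,0.02],[0,0.007,0.02]],"hand":[6,6,6,6,6,5,4]}'
cat >> plan.py <<'E'
def path(phi,th,w,a=.125,yp=.0755,x=.583,gap=0,zp=.008):
    ph,t=np.deg2rad([phi,th]);u=np.array([-np.sin(ph),np.cos(ph)]);v=np.array([-np.cos(ph),-np.sin(ph)])
    tz=np.array([np.sin(t),-np.cos(t)]);j=np.array([-np.cos(t),-np.sin(t)])
    c=np.array([yp,zp])+a*u-.007*v+gap*v
    p=c-.014*tz-w/2*j
    return np.array([x-.04*(.0945-p[0]),p[0],p[1]]),att(t)
def rows(ps,p0=None,r0=None):
    if p0 is None:
        s=manip.observe();q=s['ee_rot'];p0=s['tool_pos'];r0=R.from_quat([q[1],q[2],q[3],q[0]])
    L=[(r0.inv().apply(p-p0)*100).round(1).tolist() for p,_ in ps];A=[(r0.inv()*r).as_rotvec().round(3).tolist() for _,r in ps]
    print('"linear":',L,'"angular":',A)
E
python3 - <<'E'
from plan import *
show()
rows([path(p,p,.040) for p in range(3,33,3)])
E
```

```text
([0.16, -1.23, 7.86], [0.002, 0.007, 0.02])
t: 3.25
tool_pos: [0.5864, 0.0858, 0.147]
ee_rot: [0.0, 0.025, 1.0, 0.0]
contact_force: [-0.4, 0.2, 0.6]
gripper_width: 0.0485
t 3.25 p [0.5864 0.0858 0.147 ] z [ 0.     0.001 -1.   ] y [0.05  0.999 0.001] F [-0.37  0.17  0.64] w 0.0485
"linear": [[0.4, 0.9, -0.1], [0.4, 0.2, -0.2], [0.4, -0.6, -0.3], [0.4, -1.3, -0.3], [0.4, -2.0, -0.2], [0.4, -2.8, -0.2], [0.3, -3.5, -0.0], [0.3, -4.2, 0.1], [0.3, -5.0, 0.3], [0.3, -5.7, 0.5]] "angular": [[-0.052, 0.0, -0.01], [-0.104, 0.001, -0.01], [-0.156, 0.001, -0.01], [-0.209, 0.001, -0.01], [-0.261, 0.002, -0.01], [-0.314, 0.002, -0.01], [-0.366, 0.002, -0.01], [-0.418, 0.002, -0.01], [-0.471, 0.003, -0.01], [-0.523, 0.003, -0.01]]
```

```bash
python3 -m handwheel '{"linear":[[0.3,0,-0.1],[0.3,0,-0.2],[0.4,-0.6,-0.3],[0.4,-1.3,-0.3],[0.4,-2.0,-0.2],[0.4,-2.7,-0.2],[0.4,-2.7,-0.2]],"angular":[[-0.05,0,-0.01],[-0.1,0,-0.01],[-0.155,0,-0.01],[-0.21,0,-0.01],[-0.26,0,-0.01],[-0.31,0,-0.01],[-0.31,0,-0.01]],"hand":[4.3,4,4,4,4,4,4]}'
cat > see.py <<'E'
from plan import *
import sys
show(); c=grab('scene'); f=c['frame']; W=cloud(c)
cv2.imwrite('pics/'+sys.argv[1],cv2.resize(f[180:370,240:460,::-1],None,fx=3,fy=3))
show()
E
python3 see.py s1.png; python3 -c "
from plan import *
rows([path(p,p,.040) for p in range(18,48,3)])"
```

```text
t: 3.95
tool_pos: [0.5814, 0.0555, 0.1487]
ee_rot: [0.004, 0.022, 0.988, 0.154]
contact_force: [-0.0, -1.1, 0.1]
gripper_width: 0.0401
t 3.95 p [0.5814 0.0555 0.1487] z [ 0.016  0.304 -0.953] y [0.042 0.952 0.304] F [-0.03 -1.12  0.14] w 0.0401
t 4.0 p [0.5811 0.0574 0.1488] z [ 0.015  0.303 -0.953] y [0.04  0.952 0.304] F [ 0.33 -0.34 -0.03] w 0.0401
"linear": [[-0.0, 0.1, 0.0], [-0.0, -0.7, -0.1], [-0.0, -1.4, -0.2], [-0.0, -2.1, -0.2], [-0.0, -2.9, -0.2], [-0.0, -3.6, -0.2], [-0.0, -4.4, -0.1], [-0.0, -5.1, 0.0], [-0.0, -5.8, 0.2], [-0.0, -6.5, 0.4]] "angular": [[-0.006, 0.002, -0.002], [-0.058, 0.002, -0.002], [-0.11, 0.003, -0.001], [-0.163, 0.003, -0.001], [-0.215, 0.003, -0.001], [-0.267, 0.003, -0.001], [-0.32, 0.003, -0.001], [-0.372, 0.003, -0.001], [-0.424, 0.003, -0.001], [-0.477, 0.003, -0.001]]
```

View pics/s1.png

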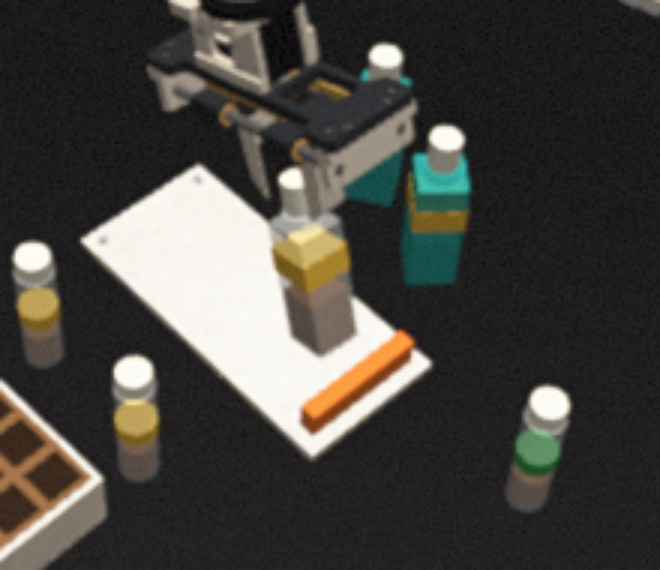

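The view shows the bottle tilting about 12° towards the open end of the board, with its plug at (293,190) between the fingers. I'll carry on.

```bash
python3 -m handwheel '{"linear":[[0,-0.7,-0.1],[0,-1.4,-0.2],[0,-1.8,-0.2],[0,-2.1,-0.2],[0,-2.5,-0.2],[0,-2.9,-0.2],[0,-3.6,-0.2],[0,-4.4,-0.1],[0,-5.1,0],[0,-5.1,0]],"angular":[[-0.06,0,0],[-0.11,0,0],[-0.135,0,0],[-0.16,0,0],[-0.19,0,0],[-0.215,0,0],[-0.267,0,0],[-0.32,0,0],[-0.37,0,0],[-0.37,0,0]],"hand":[4,4,4,4,4,4,4,4,4,4]}'
python3 see.py s2.png; python3 -c "
from plan import *
rows([path(p,t,w) for p,t,w in [(39,39,.04),(42,39,.04),(45,39,.043),(48,39,.046),(51,39,.049),(54,40,.052),(57,40,.055),(60,40,.058),(63,40,.061),(66,40,.064)]])"
```

```text
t: 5.0
tool_pos: [0.5779, 0.0085, 0.1304]
ee_rot: [0.006, 0.02, 0.943, 0.333]
contact_force: [-1.0, -0.3, -0.9]
gripper_width: 0.0399
t 5.0 p [0.5779 0.0085 0.1304] z [ 0.025  0.628 -0.778] y [0.034 0.777 0.628] F [-1.   -0.34 -0.86] w 0.0399
t 5.05 p [0.5781 0.0103 0.1314] z [ 0.024  0.628 -0.778] y [0.032 0.777 0.628] F [0.61 0.41 0.74] w 0.04
"linear": [[-0.2, 0.0, -0.2], [-0.2, -0.6, -0.2], [-0.2, -1.2, -0.2], [-0.2, -1.7, -0.2], [-0.2, -2.2, -0.1], [-0.2, -2.7, -0.0], [-0.2, -3.2, 0.1], [-0.2, -3.6, 0.3], [-0.2, -4.1, 0.5], [-0.2, -4.6, 0.8]] "angular": [[-0.002, -0.001, -0.001], [-0.002, -0.001, -0.001], [-0.002, -0.001, -0.001], [-0.002, -0.001, -0.001], [-0.002, -0.001, -0.001], [-0.019, -0.001, -0.001], [-0.019, -0.001, -0.001], [-0.019, -0.001, -0.001], [-0.019, -0.001, -0.001], [-0.019, -0.001, -0.001]]
```

View pics/s2.png

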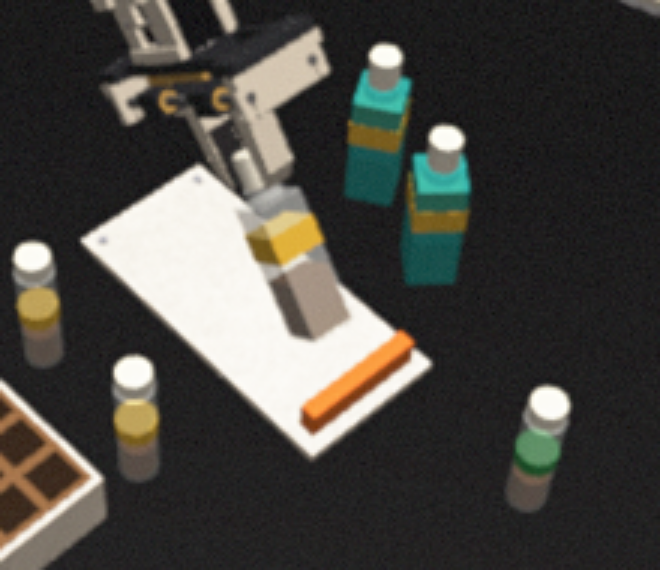

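The bottle now leans about 35°, with its plug at (248,172) resting on the lower finger. I'll keep lowering it and open the jaws gradually.

```bash
python3 -m handwheel '{"linear":[[0,-0.3,-0.2],[0,-0.6,-0.2],[0,-1.2,-0.2],[0,-1.7,-0.2],[0,-2.2,-0.1],[0,-2.7,0],[0,-3.2,0.1],[0,-3.6,0.3],[0,-3.6,0.3]],"angular":[[0,0,0],[0,0,0],[0,0,0],[0,0,0],[0,0,0],[-0.02,0,0],[-0.02,0,0],[-0.02,0,0],[-0.02,0,0]],"hand":[4,4,4.3,4.6,4.9,5.2,5.5,5.8,5.8]}'
python3 see.py s3.png; python3 -c "
from plan import *
rows([path(p,40,w) for p,w in [(60,.058),(63,.061),(66,.064),(69,.067),(72,.07),(74,.07),(76,.07),(78,.07),(80,.07),(82,.07),(84,.07)]])"
```

```text
t: 5.95
tool_pos: [0.5766, -0.0154, 0.106]
ee_rot: [0.006, 0.019, 0.939, 0.343]
contact_force: [0.4, -0.1, -0.7]
gripper_width: 0.0577
t 5.95 p [ 0.5766 -0.0154  0.106 ] z [ 0.024  0.644 -0.765] y [0.031 0.764 0.644] F [ 0.43 -0.13 -0.71] w 0.0577
t 6.0 p [ 0.5768 -0.015   0.1065] z [ 0.024  0.644 -0.765] y [0.03  0.764 0.645] F [ 0.14 -1.    0.89] w 0.0577
"linear": [[-0.2, -0.1, -0.0], [-0.2, -0.6, 0.2], [-0.2, -1.0, 0.4], [-0.2, -1.5, 0.7], [-0.2, -1.9, 1.0], [-0.2, -2.3, 1.2], [-0.2, -2.7, 1.4], [-0.2, -3.0, 1.7], [-0.2, -3.4, 1.9], [-0.2, -3.7, 2.2], [-0.2, -4.1, 2.5]] "angular": [[0.002, -0.002, 0.0], [0.002, -0.002, 0.0], [0.002, -0.002, 0.0], [0.002, -0.002, 0.0], [0.002, -0.002, 0.0], [0.002, -0.002, 0.0], [0.002, -0.002, 0.0], [0.002, -0.002, 0.0], [0.002, -0.002, 0.0], [0.002, -0.002, 0.0], [0.002, -0.002, 0.0]]
```

View pics/s3.png

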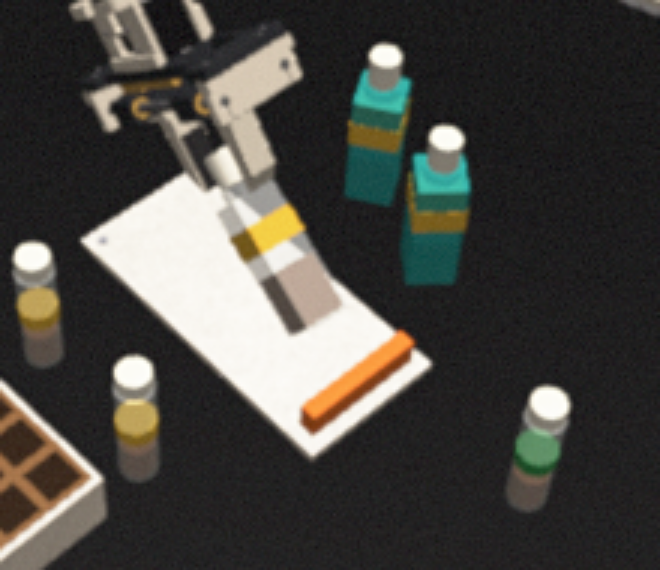

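The bottle is at about 58°, its plug at (222,165), and the upper finger is clear of it. I'll go on down.

```bash
python3 -m handwheel '{"linear":[[0,-0.6,0.2],[0,-1.0,0.4],[0,-1.5,0.7],[0,-1.9,1.0],[0,-2.3,1.2],[0,-2.7,1.4],[0,-3.0,1.7],[0,-3.4,1.9],[0,-3.7,2.2],[0,-3.7,2.2]],"angular":[[0,0,0],[0,0,0],[0,0,0],[0,0,0],[0,0,0],[0,0,0],[0,0,0],[0,0,0],[0,0,0],[0,0,0]],"hand":[6.1,6.4,6.7,7,7,7,7,7,7,7]}'
python3 see.py s4.png; python3 -c "
from plan import *
rows([path(p,40,.07) for p in [82,84,86,88,90]])
c=np.array(manip.observe()['tool_pos']);print(c)"
```

```text
t: 7.0
tool_pos: [0.576, -0.029, 0.0655]
ee_rot: [0.006, 0.018, 0.939, 0.343]
contact_force: [-0.2, -0.5, -0.2]
gripper_width: 0.07
t 7.0 p [ 0.576  -0.029   0.0655] z [ 0.024  0.644 -0.765] y [0.03  0.764 0.644] F [-0.17 -0.49 -0.16] w 0.07
t 7.05 p [ 0.5762 -0.0289  0.0659] z [ 0.024  0.644 -0.765] y [0.03  0.764 0.644] F [ 0.25 -0.49  0.64] w 0.0703
"linear": [[-0.2, -0.1, -0.0], [-0.2, -0.4, 0.3], [-0.2, -0.7, 0.6], [-0.2, -1.0, 0.9], [-0.2, -1.3, 1.2]] "angular": [[0.002, -0.002, 0.001], [0.002, -0.002, 0.001], [0.002, -0.002, 0.001], [0.002, -0.002, 0.001], [0.002, -0.002, 0.001]]
[ 0.57617181 -0.02885886  0.06589738]
```

View pics/s4.png

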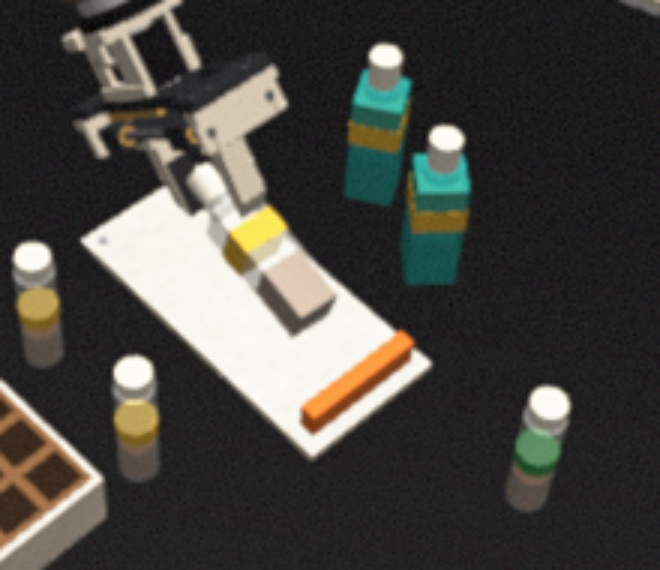

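The bottle is at about 82°, still supported under the plug at (207,183). I'll take it the last few degrees and watch the force.

```bash
python3 -m handwheel '{"linear":[[0,-0.25,0.15],[0,-0.4,0.3],[0,-0.55,0.45],[0,-0.7,0.6],[0,-0.7,0.6]],"angular":[[0,0,0],[0,0,0],[0,0,0],[0,0,0],[0,0,0]],"hand":[7,7,7,7,7]}'
python3 - <<'E'
from plan import *
show();rows([path(p,40,.07) for p in [86,87,88,89,90]])
E
```

```text
t: 7.55
tool_pos: [0.5761, -0.0304, 0.0568]
ee_rot: [0.006, 0.018, 0.939, 0.343]
contact_force: [-0.6, -1.0, -0.4]
gripper_width: 0.0698
t 7.55 p [ 0.5761 -0.0304  0.0568] z [ 0.024  0.644 -0.765] y [0.03  0.764 0.644] F [-0.57 -1.03 -0.4 ] w 0.0698
"linear": [[-0.2, -0.0, -0.0], [-0.2, -0.2, 0.1], [-0.2, -0.3, 0.3], [-0.2, -0.5, 0.4], [-0.2, -0.6, 0.6]] "angular": [[0.002, -0.002, 0.001], [0.002, -0.002, 0.001], [0.002, -0.002, 0.001], [0.002, -0.002, 0.001], [0.002, -0.002, 0.001]]
```

```bash
python3 -m handwheel '{"linear":[[0,-0.1,0.05],[0,-0.2,0.15],[0,-0.25,0.2],[0,-0.3,0.25],[0,-0.3,0.25]],"angular":[[0,0,0],[0,0,0],[0,0,0],[0,0,0],[0,0,0]],"hand":[7,7,7,7,7]}'
python3 see.py s5.png
```

```text
t: 8.05
tool_pos: [0.5763, -0.0311, 0.0532]
ee_rot: [0.006, 0.018, 0.939, 0.343]
contact_force: [0.3, -0.3, -1.1]
gripper_width: 0.0696
t 8.05 p [ 0.5763 -0.0311  0.0532] z [ 0.024  0.644 -0.765] y [0.03  0.764 0.644] F [ 0.29 -0.34 -1.08] w 0.0696
t 8.1 p [ 0.5763 -0.0311  0.0533] z [ 0.024  0.644 -0.765] y [0.03  0.764 0.644] F [-0.35 -0.99 -0.11] w 0.0701
```

View pics/s5.png

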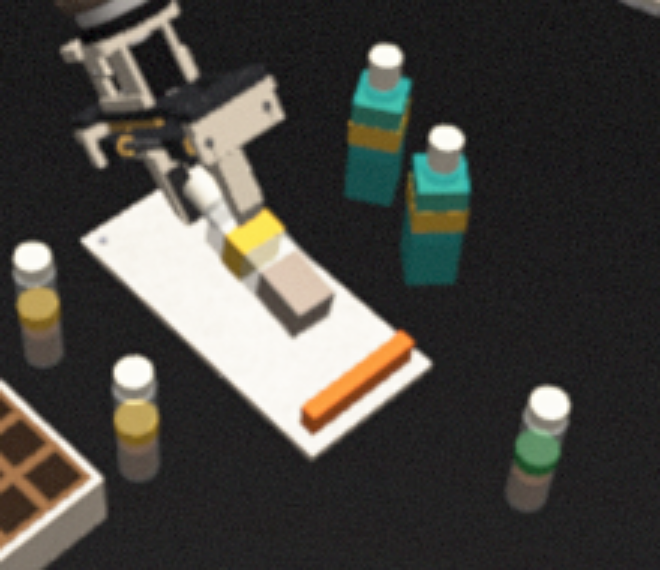

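The bottle is at about 88°, with about 5 mm left under the plug. I'll drop 2 mm more, then draw the finger out horizontally past the plug end.

```bash
python3 -m handwheel '{"linear":[[0,-0.13,0.15],[0,-0.13,0.15],[0,-0.5,-0.17],[0,-0.9,-0.5],[0,-1.3,-0.84],[0,-1.7,-1.17],[0,-2.1,-1.5],[0,-2.5,-1.84],[0,-2.9,-2.2],[0,-3.3,-2.5]],"angular":[[0,0,0],[0,0,0],[0,0,0],[0,0,0],[0,0,0],[0,0,0],[0,0,0],[0,0,0],[0,0,0],[0,0,0]],"hand":[7,7,7,7,7,7,7,7,7,7]}'
python3 see.py s6.png
python3 - <<'E'
from plan import *
c=grab('scene');W=cloud(c);hsv=cv2.cvtColor(c['frame'],cv2.COLOR_RGB2HSV)
m=(W[...,2]>.018)&(W[...,2]<.06)&(abs(W[...,0]-.58)<.05)&(W[...,1]<.13)&(W[...,1]>-.09)
P=W[m];t=P[P[:,2]>.040];print(len(P),P.min(0),P.max(0),len(t),cv2.minAreaRect((t[:,:2]*1000).astype(np.float32)))
E
```

```text
t: 9.1
tool_pos: [0.5748, -0.0729, 0.0512]
ee_rot: [0.006, 0.018, 0.939, 0.343]
contact_force: [0.2, 0.3, 0.2]
gripper_width: 0.07
t 9.1 p [ 0.5748 -0.0729  0.0512] z [ 0.024  0.644 -0.765] y [0.03  0.764 0.644] F [0.22 0.35 0.18] w 0.07
t 9.15 p [ 0.5748 -0.0741  0.0509] z [ 0.025  0.643 -0.765] y [0.031 0.765 0.643] F [ 0.03 -0.98 -0.94] w 0.0698
1074 [ 0.5549593  -0.08995193  0.01822881] [0.60430792 0.08595902 0.05252284] 714 ((576.9620361328125, 11.365821838378906), (142.27708435058594, 39.86468505859375), 84.2992172241211)
```

View pics/s6.png

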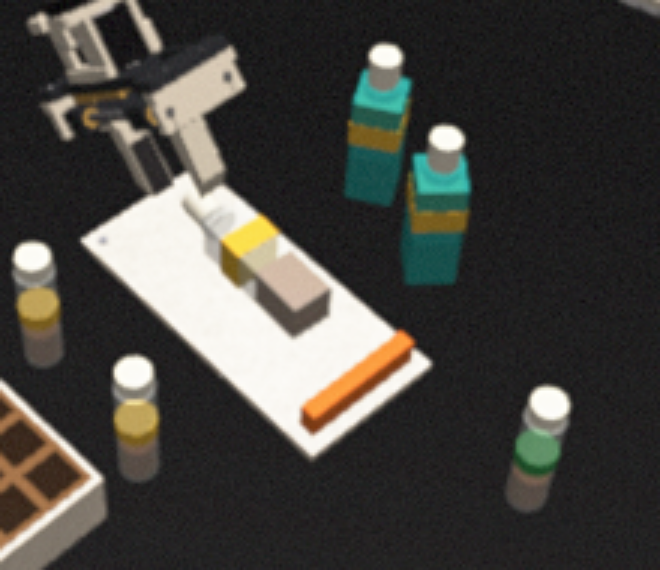

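The bottle lies flat on the board with its plug end near (188,200), and the fingers are clear. I'll back off, stand the tool upright and close the fingers.

```bash
python3 -c "from plan import *;print(rel([.575,-.14,.11],0))"
python3 -m handwheel '{"linear":[[0,-2.5,-4],[0,-2,-6],[0,-1.3,-8.7],[0,-1.3,-8.7],[0,-1.3,-8.7],[0,-1.3,-8.7],[0,-1.3,-8.7]],"angular":[[0,0,0],[0.15,0,0],[0.3,0,0],[0.45,0,0],[0.6,0,0],[0.698,0,0],[0.698,0,0]],"hand":[7,5,3,0,0,0,0]}'
python3 - <<'E'
from plan import *
show()
for n in('top','scene'):
    c=grab(n);W=cloud(c);hsv=cv2.cvtColor(c['frame'],cv2.COLOR_RGB2HSV)
    m=(W[...,2]>.018)&(W[...,2]<.056)&(abs(W[...,0]-.58)<.05)&(W[...,1]<.12)&(W[...,1]>-.1)
    k,l,st,_=cv2.connectedComponentsWithStats(m.astype(np.uint8)); m=l==1+np.argmax(st[1:,4]); P=W[m]
    t=P[P[:,2]>.042];print(n,len(P),P.min(0).round(3),P.max(0).round(3),cv2.minAreaRect((t[:,:2]*1000).astype(np.float32)))
    for lo in np.arange(-.09,.09,.02):
        q=P[(P[:,1]>lo)&(P[:,1]<lo+.02)]
        if len(q): print(round(lo+.01,2),len(q),q[:,0].min().round(4),q[:,0].max().round(4),q[:,2].max().round(3))
    e=P[P[:,1]<P[:,1].min()+.006];print('plug end',P[:,1].min(),e.mean(0))
save(c,'s7full.png');cv2.imwrite('pics/s7.png',cv2.resize(c['frame'][180:370,240:460,::-1],None,fx=3,fy=3))
E
```

```text
([-0.28, -1.27, -8.79], [0.699, -0.001, 0.0])
t: 9.9
tool_pos: [0.5734, -0.1314, 0.1103]
ee_rot: [0.0, 0.014, 1.0, 0.002]
contact_force: [0.3, 0.6, 0.6]
gripper_width: 0.0267
t 9.9 p [ 0.5734 -0.1314  0.1103] z [ 0.001  0.003 -1.   ] y [0.028 1.    0.003] F [0.31 0.6  0.6 ] w 0.0267
top 690 [ 0.554 -0.063  0.019] [0.599 0.079 0.055] ((576.5768432617188, 20.306293487548828), (117.59175109863281, 38.70303726196289), 84.62274169921875)
-0.06 7 0.5581 0.5614 0.032
-0.04 48 0.5577 0.5854 0.046
-0.02 109 0.5536 0.5921 0.053
0.0 127 0.5546 0.5956 0.055
0.02 111 0.5567 0.5956 0.055
0.04 123 0.5584 0.5991 0.054
0.06 110 0.5606 0.5989 0.053
0.08 55 0.5618 0.5983 0.055
plug end -0.06273412782673055 [ 0.55966489 -0.06051172  0.02773766]
scene 1085 [ 0.554 -0.065  0.018] [0.602 0.084 0.053] ((577.9053344726562, 15.703704833984375), (137.18614196777344, 41.543216705322266), 84.85269165039062)
-0.06 50 0.5601 0.5825 0.045
-0.04 71 0.5595 0.5861 0.043
-0.02 120 0.5543 0.5948 0.051
0.0 154 0.5557 0.5975 0.053
0.02 170 0.5573 0.5986 0.051
0.04 158 0.5597 0.6008 0.052
0.06 177 0.5623 0.6023 0.05
0.08 185 0.563 0.6019 0.051
plug end -0.06517120061715229 [ 0.57356683 -0.06175757  0.03409038]
```

View pics/s7.png

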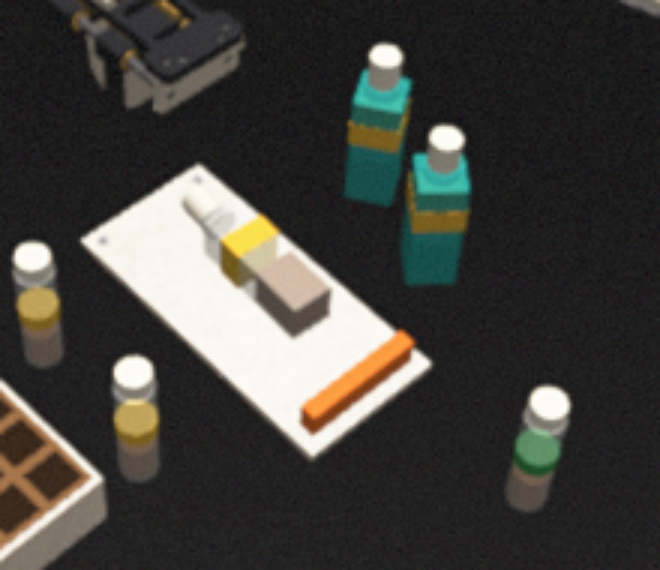

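The bottle lies along the board, plug end near (192,195), foot near (310,315) and about 52 mm short of the stop. Its yaw is about 2.5° off the board's. I'll lower the closed fingers behind the plug.

```bash
python3 -c "from plan import *;print(rel([.571,-.115,.030],0))"
python3 -m handwheel '{"linear":[[0.2,0,2],[0.2,0,5],[0.2,0.5,8],[0.2,1.2,8],[0.2,1.2,8]],"angular":[[0,0,-0.01],[0,0,-0.01],[0,0,-0.01],[0,0,-0.01],[0,0,-0.01]],"hand":[0,0,0,0,0]}'
python3 - <<'E'
from plan import *
show();c=grab('scene')
cv2.imwrite('pics/s8.png',cv2.resize(c['frame'][200:300,280:400,::-1],None,fx=5,fy=5,interpolation=cv2.INTER_CUBIC))
print(rel([.572,-.09,.030],0))
E
```

```text
([0.19, 2.19, 7.94], [0.004, -0.001, 0.004])
t: 10.5
tool_pos: [0.5697, -0.1267, 0.0286]
ee_rot: [-0.002, 0.015, 1.0, 0.002]
contact_force: [0.5, -0.1, 1.1]
gripper_width: 0.0003
t 10.5 p [ 0.5697 -0.1267  0.0286] z [-0.003  0.004 -1.   ] y [0.031 1.    0.004] F [ 0.51 -0.13  1.12] w 0.0003
([0.0, 3.71, -0.01], [0.003, -0.0, 0.01])
```

View pics/s8.png

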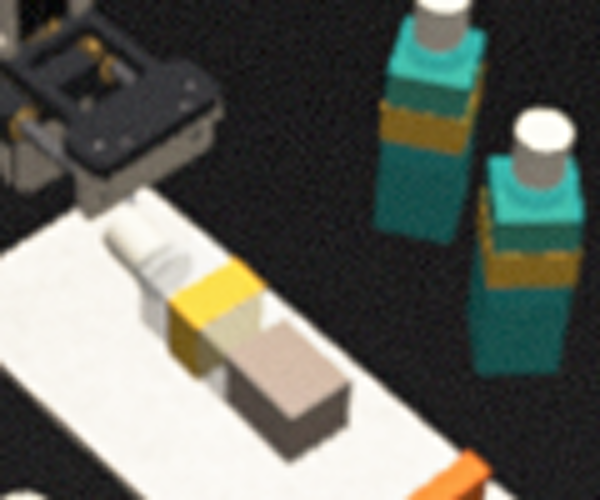

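The scene crop shows the closed fingers behind the plug at (125,225), with the gripper body clear above the bottle. Next comes the push, in short rows.

```bash
python3 -m handwheel '{"linear":[[0,1,0],[0,2,0],[0,3,0],[0,3.5,0],[0,4,0],[-0.03,4.6,0],[-0.06,5.2,0],[-0.1,5.8,0],[-0.1,6.4,0],[-0.1,7,0]],"angular":[[0,0,0.01],[0,0,0.01],[0,0,0.01],[0,0,0.01],[0,0,0.01],[0,0,0.01],[0,0,0.01],[0,0,0.01],[0,0,0.01],[0,0,0.01]],"hand":[0,0,0,0,0,0,0,0,0,0]}'
cat > chk.py <<'E'
from plan import *
show()
for n in('top','scene'):
    c=grab(n);W=cloud(c);hsv=cv2.cvtColor(c['frame'],cv2.COLOR_RGB2HSV)
    m=(W[...,2]>.018)&(W[...,2]<.056)&(abs(W[...,0]-.58)<.05)&(W[...,1]<.16)&(W[...,1]>-.06)
    o=(hsv[...,0]<18)&(hsv[...,1]>180)&(hsv[...,2]>150)
    P=W[m&~o]; S=W[m&o]
    print(n,'bottle hi y',np.percentile(P[P[:,1]<.13][:,1],[98,100]).round(4),'stop lo y',np.percentile(S[:,1],[0,3,50]).round(4))
    for lo in np.arange(-.05,.14,.02):
        q=P[(P[:,1]>lo)&(P[:,1]<lo+.02)]
        if len(q)>5: print(round(lo+.01,2),len(q),q[:,0].min().round(4),q[:,0].max().round(4),q[:,2].max().round(3))
E
python3 chk.py
```

```text
t: 11.55
tool_pos: [0.5738, -0.056, 0.0296]
ee_rot: [-0.0, 0.019, 1.0, 0.001]
contact_force: [0.5, -2.7, 2.4]
gripper_width: 0.0006
t 11.55 p [ 0.5738 -0.056   0.0296] z [-0.     0.002 -1.   ] y [0.039 0.999 0.002] F [ 0.49 -2.67  2.42] w 0.0006
top bottle hi y [0.1046 0.1064] stop lo y [0.1313 0.1316 0.1402]
-0.02 16 0.5709 0.5855 0.048
-0.0 57 0.5547 0.5989 0.051
0.04 62 0.557 0.5959 0.051
0.06 109 0.5577 0.5966 0.053
0.08 123 0.5587 0.5971 0.051
0.1 91 0.5605 0.6002 0.053
0.14 159 0.5499 0.6298 0.044
scene bottle hi y [0.1109 0.1123] stop lo y [0.136  0.1381 0.1452]
-0.04 70 0.5648 0.5884 0.055
-0.02 46 0.5751 0.5851 0.041
-0.0 28 0.5805 0.5941 0.045
0.02 150 0.554 0.5967 0.051
0.04 169 0.5558 0.598 0.051
0.06 168 0.5573 0.6001 0.052
0.08 177 0.5597 0.6001 0.051
0.1 212 0.561 0.6011 0.051
0.12 48 0.5632 0.5961 0.048
0.14 65 0.5531 0.6294 0.037
```

The gap is about 25 mm now.

```bash
python3 -m handwheel '{"linear":[[0,0.5,0],[0,1,0],[0,1.4,0],[0,1.7,0],[0,1.9,0],[0,2.0,0],[0,2.1,0],[0,2.1,0]],"angular":[[0,0,0],[0,0,0],[0,0,0],[0,0,0],[0,0,0],[0,0,0],[0,0,0],[0,0,0]],"hand":[0,0,0,0,0,0,0,0]}'
python3 chk.py
```

```text
t: 12.45
tool_pos: [0.5744, -0.035, 0.0295]
ee_rot: [-0.0, 0.019, 1.0, 0.001]
contact_force: [0.0, -0.3, -0.5]
gripper_width: -0.0001
t 12.45 p [ 0.5744 -0.035   0.0295] z [-0.001  0.002 -1.   ] y [0.038 0.999 0.002] F [ 0.04 -0.26 -0.48] w -0.0001
top bottle hi y [0.1259 0.1279] stop lo y [0.1312 0.1316 0.1373]
-0.0 11 0.5716 0.5866 0.042
0.02 57 0.534 0.5924 0.052
0.04 7 0.574 0.589 0.05
0.06 33 0.5575 0.5959 0.051
0.08 127 0.5575 0.5968 0.053
0.1 114 0.5583 0.5964 0.055
0.12 98 0.5599 0.597 0.053
0.14 159 0.5494 0.629 0.045
scene bottle hi y [0.1294 0.13  ] stop lo y [0.1349 0.1366 0.1445]
-0.04 28 0.5836 0.5881 0.042
-0.02 73 0.5635 0.5893 0.054
-0.0 49 0.5747 0.5862 0.041
0.02 30 0.5808 0.5958 0.05
0.04 150 0.556 0.5963 0.05
0.06 177 0.5567 0.5974 0.051
0.08 170 0.5596 0.5989 0.051
0.1 177 0.5591 0.6015 0.051
0.12 236 0.5604 0.6021 0.051
0.14 68 0.554 0.6293 0.049
```

About 4 mm remain, so I'll use 1 mm steps and watch the force.

```bash
python3 -m handwheel '{"linear":[[0,0.1,0],[0,0.2,0],[0,0.25,0],[0,0.3,0],[0,0.3,0]],"angular":[[0,0,0],[0,0,0],[0,0,0],[0,0,0],[0,0,0]],"hand":[0,0,0,0,0]}'; python3 -m handwheel '{"linear":[[0,0.05,0],[0,0.1,0],[0,0.1,0]],"angular":[[0,0,0],[0,0,0],[0,0,0]],"hand":[0,0,0]}'; python3 -m handwheel '{"linear":[[0,0.05,0],[0,0.05,0]],"angular":[[0,0,0],[0,0,0]],"hand":[0,0]}'
```

```text
t: 13.05
tool_pos: [0.5745, -0.0321, 0.0295]
ee_rot: [-0.0, 0.019, 1.0, 0.001]
contact_force: [-0.4, -0.8, -0.7]
gripper_width: 0.0003
t: 13.35
tool_pos: [0.5746, -0.0311, 0.0295]
ee_rot: [-0.0, 0.019, 1.0, 0.001]
contact_force: [-0.2, -0.9, -0.6]
gripper_width: 0.0004
t: 13.55
tool_pos: [0.5746, -0.0306, 0.0295]
ee_rot: [-0.0, 0.019, 1.0, 0.001]
contact_force: [0.4, -0.4, -0.2]
gripper_width: 0.0004
```

```bash
for i in 1 2; do python3 -m handwheel '{"linear":[[0,0.05,0],[0,0.05,0]],"angular":[[0,0,0],[0,0,0]],"hand":[0,0]}' | grep -E "pos|force"; done; python3 chk.py | grep -E "stop|F"
```

```text
tool_pos: [0.5746, -0.0301, 0.0295]
contact_force: [-1.4, -0.1, -0.6]
tool_pos: [0.5747, -0.0296, 0.0295]
contact_force: [0.0, 0.5, 0.2]
t 13.95 p [ 0.5747 -0.0296  0.0295] z [-0.     0.002 -1.   ] y [0.038 0.999 0.002] F [0.03 0.51 0.22] w 0.0005
top bottle hi y [0.1286 0.1297] stop lo y [0.1319 0.1319 0.1352]
scene bottle hi y [0.1281 0.1299] stop lo y [0.1334 0.1363 0.1443]
```

```bash
python3 -m handwheel '{"linear":[[0,0.05,0],[0,0.1,0],[0,0.1,0]],"angular":[[0,0,0],[0,0,0],[0,0,0]],"hand":[0,0,0]}' | grep -E "pos|force"; python3 -m handwheel '{"linear":[[0,0.05,0],[0,0.05,0]],"angular":[[0,0,0],[0,0,0]],"hand":[0,0]}' | grep -E "pos|force"
```

```text
tool_pos: [0.5747, -0.0292, 0.0295]
contact_force: [-0.6, -2.1, -0.8]
tool_pos: [0.5748, -0.0291, 0.0296]
contact_force: [-0.3, -4.3, 1.0]
```

```bash
python3 -m handwheel '{"linear":[[0,0.05,0],[0,0.05,0]],"angular":[[0,0,0],[0,0,0]],"hand":[0,0]}' | grep -E "pos|force"; python3 chk.py | grep -E "stop|F"
```

```text
tool_pos: [0.5749, -0.029, 0.0296]
contact_force: [-0.9, -6.0, 0.3]
t 14.75 p [ 0.5749 -0.029   0.0296] z [-0.     0.001 -1.   ] y [0.039 0.999 0.001] F [-0.9  -5.99  0.31] w 0.0006
top bottle hi y [0.1284 0.1298] stop lo y [0.1318 0.1319 0.135 ]
scene bottle hi y [0.1274 0.1298] stop lo y [0.134  0.1364 0.1444]
```

Contact: the force rose to 6 N and the tool stopped advancing. I'll back away, rise clear and check.

```bash
python3 -m handwheel '{"linear":[[0,-0.5,0],[0,-2,0],[0,-5,0],[0,-8,-2],[0,-11,-7],[0,-14,-12],[0,-14,-12],[0,-14,-12],[0,-14,-12]],"angular":[[0,0,0],[0,0,0],[0,0,0],[0,0,0],[0,0,0],[0,0,0],[0,0,0],[0,0,0],[0,0,0]],"hand":[0,0,0,0,0,0,0,0,0]}'
python3 chk.py
python3 - <<'E'
from plan import *
c=grab('scene');cv2.imwrite('pics/end.png',cv2.resize(c['frame'][180:370,240:460,::-1],None,fx=3,fy=3))
E
```

```text
t: 15.75
tool_pos: [0.5688, -0.1669, 0.1484]
ee_rot: [-0.001, 0.019, 1.0, 0.002]
contact_force: [-0.0, 0.7, -0.7]
gripper_width: -0.0001
t 15.75 p [ 0.5688 -0.1669  0.1484] z [-0.002  0.003 -1.   ] y [0.038 0.999 0.003] F [-0.01  0.67 -0.7 ] w -0.0001
top bottle hi y [0.1279 0.1298] stop lo y [0.1318 0.1319 0.1354]
-0.0 71 0.5606 0.5842 0.045
0.02 82 0.5502 0.593 0.053
0.04 125 0.5554 0.5933 0.053
0.06 113 0.5561 0.5968 0.055
0.08 123 0.5569 0.5978 0.054
0.1 121 0.5588 0.5977 0.055
0.12 113 0.56 0.598 0.055
0.14 158 0.5494 0.6293 0.049
scene bottle hi y [0.1276 0.13  ] stop lo y [0.1333 0.1363 0.1442]
-0.0 79 0.5623 0.5871 0.042
0.02 66 0.5641 0.5935 0.047
0.04 162 0.5554 0.5961 0.051
0.06 175 0.5576 0.5978 0.05
0.08 174 0.5585 0.5991 0.051
0.1 186 0.5592 0.5996 0.05
0.12 174 0.559 0.6011 0.051
0.14 138 0.5528 0.6293 0.054
```

View pics/end.png

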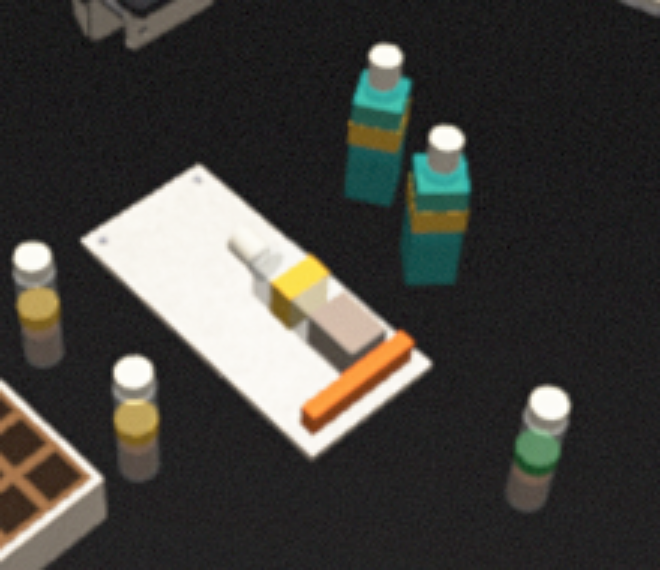

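The bottle lies flat and straight. Its foot is against the stop at (358,355), the plug points away at (243,243), and the robot is clear. Handing in.

```bash
python3 -c "from station import manip;print(manip.sign_off())"
```

```text
the job is handed in; nothing more can be done
None
```

The bottle now lies on its side on the white board with its foot against the orange stop and the plug pointing away. I handed the job in at about 16 s of the 54 s allowed.

- **Tipping:** I tipped it with the jaws loosely around the plug and let it down on the lower finger to about 88°. I then drew that finger out, leaving a drop of only about 3–5 mm.
- **Pushing:** I pushed it about 50 mm lengthwise with closed fingers until it met the stop. The force rose to about 6 N and the tool stopped moving forward; the limit is 30 N.
- **Position:** It lies level, about 1° off the board's direction, and about 15–20 mm to one side of the stop's middle (limit 40 mm).
- **Bystanders:** The vials and turquoise look-alikes in the last picture look unmoved. The tape, brush and jar were outside that picture, but the robot did not go near them after its first move.

**One disagreement:** depth readings still put 2–6 mm between the foot and the stop. The force rise and the last picture both show contact, so I take this as calibration error and blurred edges. I could not measure how fast the bottle turned while tipping, only move it slowly.

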